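# Return the left-over connectors to their stock bins

### The job

Put the five left-over parts on the blue mat away: lay the silver coax plug, the black cable gland, the brass surge arrester, the white network jack and the green terminal block each in the red bin that already holds its own kind, lying down on the bin's floor in the clear space in front of the stock. Let go of everything; the yellow tape and the orange battery have no bin and need not be moved.

Things in the scene. Friction and masses are not known exactly. Their poses are not given: they have to be found in the camera images.
- plug: Silver metal coaxial cable plug with a coupling nut and a clamp nut, eight-flatted, 21 mm across the flats (width and height), 48 mm long, 60 g. Lies at any yaw on the blue mat (top 2 mm above the work surface). Origin: its middle, 10.5 mm above what it lies on; x along its length, z up.
- gland: Black plastic cable gland, with a threaded end and a domed cap, eight-flatted, 33 mm across the flats (width and height), 52 mm long, 35 g; the flatted part to grip runs from x = -14 to 16 mm. Lies at any yaw on the blue mat (top 2 mm above the work surface). Origin: its middle, 16.5 mm above what it lies on; x along its length, z up.
- arrester: Brass-coloured coaxial surge arrester: a block 28 x 28 mm in plan and 26 mm high, with a 16 mm round threaded port on each end (52 mm long in all) and a steel cap 2 mm proud on top; 130 g. Grip the block. Lies at any yaw on the blue mat (top 2 mm above the work surface). Origin: its middle, 13 mm above what it lies on; x along its length, z up.
- jack: White network jack module with a black socket opening in one end and coloured wire marks on top: a block 36 mm long, 18 mm wide, 22 mm high, 15 g. Lies at any yaw on the blue mat (top 2 mm above the work surface). Origin: its middle, 11 mm above what it lies on; x along its length, z up.
- terminal: Green eight-way screw terminal block with a row of small screws on top: a block 41 mm long, 18 mm wide, 15 mm high, 18 g. Lies at any yaw on the blue mat (top 2 mm above the work surface). Origin: its middle, 7.5 mm above what it lies on; x along its length, z up.
- bin_plug: Fixed red open bin with three silver coax plugs. 140 (x) x 100 (y) x 55 mm high; origin: centre of underside; x to its rear, away from the robot. Walls 4 mm, floor top at z = 4 mm. Front wall 29 mm high; sides 55 mm, sloping down to 26 mm in front. Stock is fixed, fills x > 12 mm, up to z = 25 mm. Clear floor: x -66 to 12 mm (middle x = -27), y +-46 mm.
- bin_gland: Fixed red open bin with two black cable glands. 140 (x) x 100 (y) x 55 mm high; origin: centre of underside; x to its rear, away from the robot. Walls 4 mm, floor top at z = 4 mm. Front wall 29 mm high; sides 55 mm, sloping down to 26 mm in front. Stock is fixed, fills x > 12 mm, up to z = 37 mm. Clear floor: x -66 to 12 mm (middle x = -27), y +-46 mm.
- bin_arrester: Fixed red open bin with three brass surge arresters. 140 (x) x 100 (y) x 55 mm high; origin: centre of underside; x to its rear, away from the robot. Walls 4 mm, floor top at z = 4 mm. Front wall 29 mm high; sides 55 mm, sloping down to 26 mm in front. Stock is fixed, fills x > 12 mm, up to z = 32 mm. Clear floor: x -66 to 12 mm (middle x = -27), y +-46 mm.
- bin_jack: Fixed red open bin with four white network jacks. 140 (x) x 100 (y) x 55 mm high; origin: centre of underside; x to its rear, away from the robot. Walls 4 mm, floor top at z = 4 mm. Front wall 29 mm high; sides 55 mm, sloping down to 26 mm in front. Stock is fixed, fills x > 12 mm, up to z = 26 mm. Clear floor: x -66 to 12 mm (middle x = -27), y +-46 mm.
- bin_terminal: Fixed red open bin with four green screw terminal blocks. 140 (x) x 100 (y) x 55 mm high; origin: centre of underside; x to its rear, away from the robot. Walls 4 mm, floor top at z = 4 mm. Front wall 29 mm high; sides 55 mm, sloping down to 26 mm in front. Stock is fixed, fills x > 12 mm, up to z = 19 mm. Clear floor: x -66 to 12 mm (middle x = -27), y +-46 mm.
Things that resemble listed ones, but are neither listed nor needed, are in the scene too. Leave any purple look-alike of the bin_plug alone.

How it is judged (in metres and radians):
At the end, for the whole second after the job is handed in: Each part rests, released, in the bin of its own kind: its middle over the clear floor between front wall, side walls and stock (x -66 to 12 mm, y within 46 mm in the bin's frame) and at most 6 mm higher than when lying flat on that floor (x of plug in the frame of bin_plug between -0.066 and 0.012 m and y of plug in the frame of bin_plug between -0.046 and 0.046 m and z of plug in the frame of bin_plug between 0 and 0.0205 m and linear speed of each of plug, gland, arrester, jack, terminal below 0.02 m/s and angular speed of each of plug, gland, arrester, jack, terminal below 0.3 rad/s and x of gland in the frame of bin_gland between -0.066 and 0.012 m and y of gland in the frame of bin_gland between -0.046 and 0.046 m and z of gland in the frame of bin_gland between 0 and 0.0265 m and x of arrester in the frame of bin_arrester between -0.066 and 0.012 m and y of arrester in the frame of bin_arrester between -0.046 and 0.046 m and z of arrester in the frame of bin_arrester between 0 and 0.023 m and x of jack in the frame of bin_jack between -0.066 and 0.012 m and y of jack in the frame of bin_jack between -0.046 and 0.046 m and z of jack in the frame of bin_jack between 0 and 0.021 m and x of terminal in the frame of bin_terminal between -0.066 and 0.012 m and y of terminal in the frame of bin_terminal between -0.046 and 0.046 m and z of terminal in the frame of bin_terminal between 0 and 0.0175 m); the robot touches nothing.
It also fails if it takes over 112 s, if anything falls off the work surface, if the arm or the gripper's body presses on something with over 40 N, if the wrist force passes 120 N, or if a joint passes its speed limit or range.

### The arm

A 7-joint arm with a two-finger parallel gripper is mounted at the origin on the work surface. World frame = base frame: x ahead of the robot, y to its left, z up, the work surface at z = 0. Lengths are in mm, angles in rad, forces in N, time in s.
With the tool pointing down it reaches from about 400 to 875 mm from the base axis. Payload 4.4 kg.
Tool frame: the origin (TCP) lies at the very end of the fingers, on their centre line; the grasp point (between the pads) lies 19 mm behind it; z points along the fingers, x is the direction in which the jaws open and shut, and the axes are right-handed (so a half turn about z gives the same grasp; the last joint's range is limited). The gripper opens to 85 mm and grips with 20 to 120 N. Pads are 22 mm wide; open, the fingers measure 114 mm over their backs; the gripper's body (76 mm by 85 mm) begins 54 mm behind the grasp point. The pads swing forward as they close: fully open they stand 13 mm farther back than shut.
Start: joints at [-1.239, 0.628, 0.038, 1.517, -0.027, 0.996, -0.02], TCP at [251.782, 599.269, 231.313] pointing down, gripper open.
Joint ranges: [-3.06, 3.06], [-0.37, 2.12], [-1.25, 1.32], [0.18, 2.47], [-1.1, 4.24], [0.23, 1.98], [-2.94, 2.94]. Speed limits (rad/s): [2.57, 2.57, 3.14, 3.14, 3.14, 3.14, 3.14].

### API

Orientations are given as [roll, pitch, yaw] about the fixed x, y, z axes, in that order (R = Rz(yaw) Ry(pitch) Rx(roll)).
In Python, from cell import telemetry, get_image, get_calibration, ctrl gives the robot as it stands. The module is installed in compiled form; this text tells all that it offers.
- The arm moves only by the tool arm_command, never from a script. Its arguments are lists of equal length, an entry for each row: "rot": the turn, a rotation vector about the world's x, y, z in degrees, a list of three; "slide": the shift along the world's x, y, z in mm, a list of three; "gripper": the finger opening in mm, from 0 to 85.4. A call has 1 to 5 rows; each row shifts and turns the pose as measured when the row begins; what a row does not reach is not made up. A row lasts 1/12 s, in which the tool goes at most 41.7 mm and 7.16 degrees, less where a joint would pass 70% of its speed; a pose out of reach is approached as far as the arm can. A call with a gripper value outside its range is refused whole. The fingers move at their own pace and stop on an object; the grip force is fixed at half the most. Time passes only in rows, so rows that do not move let the fingers close. It gives the time, the measured TCP pose, the force and the opening at its end, in the units of the state.
- telemetry.read_state(): the state, without advancing time (a new reading comes with each control period).
- get_image(name): name is "scene" or "side" or "wrist"; returns (picture, depth): 384x512x3 uint8, red, green, blue; 384x512 float32, mm along the optical axis (not along the pixel's ray), 0 where there is no reading.
- get_calibration(name): a dict with "fx", "fy", "cx", "cy" (pixels), "xyz" and "attitude" of the camera in the world. Camera axes: x right, y up, looking along -z (the intrinsics and any distortion apply to the point x, -y, -z); pixel columns grow to the right and rows downward; lengths in mm; the calibration is good to about 2 mm. A picture is of the moment at which its call begins: read the wrist's pose just before it. get_calibration takes no time and is no camera call; for the wrist camera it gives the pose at the moment of the call.
- ctrl.finish_job(): hands the job in, once; it reports no verdict.
The state is a dict: "clock": time; "qpos": joint angles; "qd": joint speeds; "tau": joint torques, N m; "eef_pos": TCP position; "tool_rot": TCP orientation; "force": force on the tool from outside, world axes, zero at the start; "torque": the same for the moment, N m; "width": finger opening in mm.
Only numpy, scipy, OpenCV 4.12 (cv2) and the standard library are available. Lean on these libraries where they do the work, as an engineer would, in place of code of your own. Each camera call takes 0.05 s, during which the arm holds its last target.

## Working session

There is one attempt and no reset: what is moved stays moved. The work goes in short steps, Python scripts to look and compute and a tool call to move; the robot and the scene stay as the last step left them, time stands still between calls to the robot, and variables do not carry over. Pictures are saved under pics/ and viewed, and the job is handed in when it is done.

Besides the shell and the picture viewer there is one more tool, called after "Request:" as name(argument=value, ...), one argument or row to a line, values as JSON. arm_command: Moves the arm, as the interface text tells. Its arguments: {"type":"object","properties":{"rot":{"type":"array"},"slide":{"type":"array"},"gripper":{"type":"array"}},"required":["rot","slide","gripper"]}

```bash
mkdir -p pics; ls; cat > h.py <<'E'
import numpy as np,cv2
from cell import telemetry,get_image,get_calibration,ctrl
from scipy.spatial.transform import Rotation as R
def save(im,n): cv2.imwrite('pics/'+n+'.png',cv2.cvtColor(im,cv2.COLOR_RGB2BGR))
E
python3 - <<'E'
from h import *
print(telemetry.read_state())
for n in('scene','side','wrist'):
    print(n,get_calibration(n))
    im,d=get_image(n); save(im,n+'0'); np.savez('pics/'+n+'0.npz',im=im,d=d)
    print(d.min(),d.max())
E
```

```text
pics
{'clock': 0.0, 'qpos': array([-1.23881232,  0.62935618,  0.03842913,  1.51836885, -0.02700738,
        0.99631239, -0.02000546]), 'qd': array([ 1.13796442e-03,  1.75485330e-03, -7.33434340e-05, -1.95191263e-03,
       -4.32383021e-04,  6.02015165e-05,  4.84061290e-04]), 'tau': array([ 7.26144162e-05, -5.63402724e+01,  1.22603115e+00, -1.93449318e+01,
        1.09580366e-02,  1.07557760e-02, -1.90517000e-05]), 'eef_pos': array([251.51436001, 598.68127289, 230.38207663]), 'tool_rot': array([3.14158024e+00, 1.92719568e-03, 1.17301318e+00]), 'force': array([ 0.24139109,  0.09840797, -0.71101566]), 'torque': array([ 0.035184  ,  0.00026624, -0.0304555 ]), 'width': 85.28771307040718}
scene {'fx': 463.3427194290454, 'fy': 463.3427194290454, 'cx': 258.4076534406881, 'cy': 190.33880839546123, 'xyz': array([1096.97138651,  -24.86184126,  835.68485391]), 'attitude': array([ 0.71863928, -0.00540413,  1.58220077])}
0.0 1978.7313
side {'fx': 385.27265601207444, 'fy': 385.27265601207444, 'cx': 253.79000162370238, 'cy': 188.98189915481439, 'xyz': array([ 220.62729706, -727.29504584,  722.66240313]), 'attitude': array([ 0.82502721, -0.01026659, -0.28288846])}
0.0 3281.1704
wrist {'fx': 305.34441702636826, 'fy': 305.34441702636826, 'cx': 256.28925719072924, 'cy': 184.1296007446815, 'xyz': array([176.64612695, 630.99374668, 372.24588071]), 'attitude': array([-3.21692307e-01,  1.15408991e-03,  1.17433319e+00])}
0.0 1414.907
```

View pics/scene0.png

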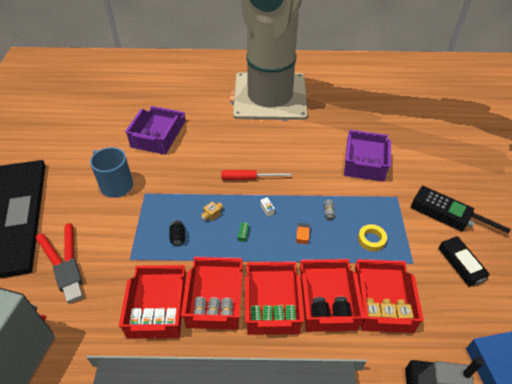

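View pics/side0.png

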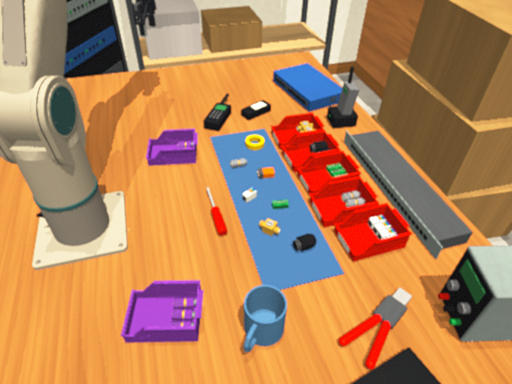

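View pics/wrist0.png

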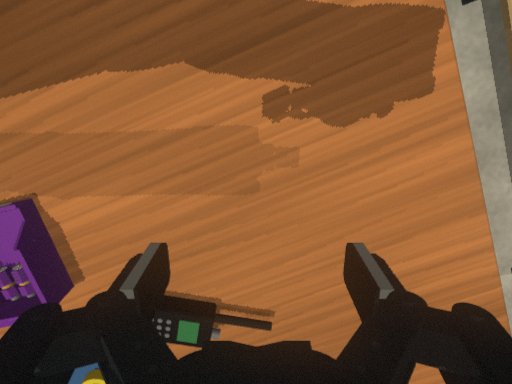

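The scene view shows the parts on the mat: gland at (177,232), arrester (211,211), terminal (244,232), jack (267,206) and plug (329,209). The bins below run, left to right, jack, plug, terminal, gland, arrester. Next I'll measure them from the depth points.

```bash
cat >> h.py <<'E'
def cloud(n,d,c=None):
    c=c or get_calibration(n)
    v,u=np.mgrid[0:384,0:512]
    P=np.stack([(u-c['cx'])/c['fx']*d,-(v-c['cy'])/c['fy']*d,-d],-1)
    return P@R.from_euler('xyz',c['attitude']).as_matrix().T+c['xyz']
E
python3 - <<'E'
from h import *
np.set_printoptions(precision=1,suppress=True)
for n in('scene','side'):
    z=np.load(f'pics/{n}0.npz'); im,d=z['im'],z['d']; W=cloud(n,d)
    hsv=cv2.cvtColor(im,cv2.COLOR_RGB2HSV)
    blue=(abs(hsv[...,0].astype(int)-108)<10)&(hsv[...,1]>120)&(W[...,0]>350)&(W[...,0]<640)&(abs(W[...,2])<15)&(d>0)
    nb,lab,st,_=cv2.connectedComponentsWithStats(blue.astype(np.uint8))
    k=1+st[1:,4].argmax(); m=lab==k
    print(n,'mat z',np.median(W[m][:,2]),'x',np.percentile(W[m][:,0],[1,99]),'y',np.percentile(W[m][:,1],[1,99]))
    mz=np.median(W[m][:,2])
    rect=cv2.boundingRect(m.astype(np.uint8))
    obj=(W[...,2]>mz+4)&(W[...,2]<60)&(d>0)&(W[...,0]>430)&(W[...,0]<620)&(abs(W[...,1])<400)
    nb,lab,st,_=cv2.connectedComponentsWithStats(obj.astype(np.uint8))
    for i in range(1,nb):
        if st[i,4]<25: continue
        p=W[lab==i]; 
        print(st[i].tolist(),'col',np.median(im[lab==i],0),'min',p.min(0),'max',p.max(0),'zmed',np.median(p[:,2]),'rect',cv2.minAreaRect(p[:,:2].astype(np.float32)))
    red=((hsv[...,0]<8)|(hsv[...,0]>172))&(hsv[...,1]>150)&(d>0)&(W[...,0]>550)&(W[...,0]<900)
    p=W[red&(W[...,2]>45)]
    print('bins rim',p.min(0),p.max(0))
    p=W[red]; h,e=np.histogram(p[:,1],bins=np.arange(-420,420,10)); print([(int(a),int(b)) for a,b in zip(e,h) if b])
E
```

```text
scene mat z 1.5286311744436603 x [385.9 560.4] y [-292.3  292.1]
[201, 203, 22, 18, 260] col [173.  148.5  75. ] min [ 430.2 -156.7    5.7] max [ 466.9 -110.9   32.6] zmed 24.24362479330108 rect ((444.9873352050781, -133.6913604736328), (29.79258918762207, 52.148216247558594), 46.48575973510742)
[263, 205, 12, 12, 93] col [144. 150. 137.] min [430.  -17.6   6. ] max [448.3   7.2  27.5] zmed 21.494471211556856 rect ((435.20440673828125, -5.451923370361328), (21.57327651977539, 18.554712295532227), 32.40436553955078)
[421, 204, 33, 22, 446] col [21. 21. 22.] min [430.1 341.6   5.6] max [471.1 399.9  37.7] zmed 27.589394229906986 rect ((450.5980224609375, 370.757568359375), (58.6146125793457, 40.61402893066406), 89.5384292602539)
[325, 206, 10, 14, 114] col [122.  122.5 116.5] min [430.2 121.4   5.6] max [458.1 143.5  25.6] zmed 18.927833943255337 rect ((444.1888732910156, 132.64715576171875), (21.19195556640625, 28.244304656982422), 86.09056854248047)
[169, 220, 16, 26, 347] col [29. 31. 31.] min [ 479.9 -221.4    7.4] max [ 534.6 -186.1   38.5] zmed 29.466307397743208 rect ((507.25839
[... 5677 characters left out ...]
 45. ] [743.8 274.5  58.1]
[(-420, 21), (-410, 1), (-280, 643), (-270, 89), (-260, 60), (-250, 115), (-240, 153), (-230, 163), (-220, 159), (-210, 159), (-200, 155), (-190, 151), (-180, 602), (-170, 176), (-160, 221), (-150, 36), (-140, 59), (-130, 82), (-120, 104), (-110, 120), (-100, 115), (-90, 110), (-80, 118), (-70, 635), (-60, 37), (-50, 175), (-40, 20), (-30, 31), (-20, 59), (-10, 76), (0, 81), (10, 95), (20, 95), (30, 90), (40, 398), (50, 209), (60, 155), (70, 14), (80, 20), (90, 51), (100, 53), (110, 48), (120, 79), (130, 85), (140, 86), (150, 297), (160, 219), (170, 101), (180, 12), (190, 16), (200, 19), (210, 32), (220, 39), (230, 44), (240, 51), (250, 58), (260, 240), (270, 162)]
```

```bash
python3 - <<'E'
from h import *
z=np.load('pics/scene0.npz'); im=z['im']
save(cv2.resize(im[190:345,110:430],None,fx=2.5,fy=2.5,interpolation=cv2.INTER_CUBIC),'crop0')
im=np.load('pics/side0.npz')['im']
save(cv2.resize(im[100:300,200:420],None,fx=3,fy=3,interpolation=cv2.INTER_CUBIC),'crop1')
E
```

```text
(no output)
```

View pics/crop0.png

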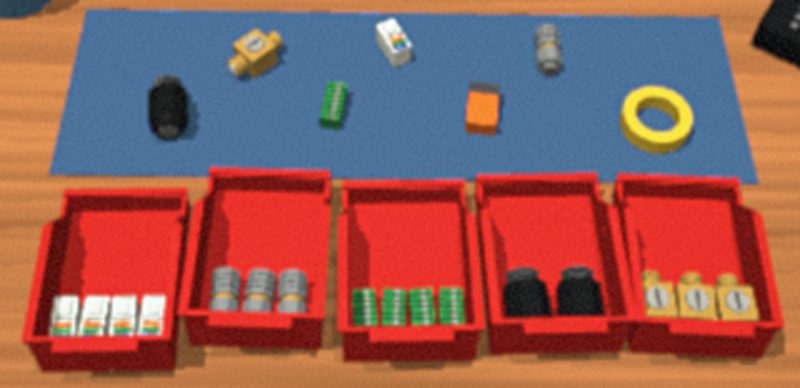

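View pics/crop1.png

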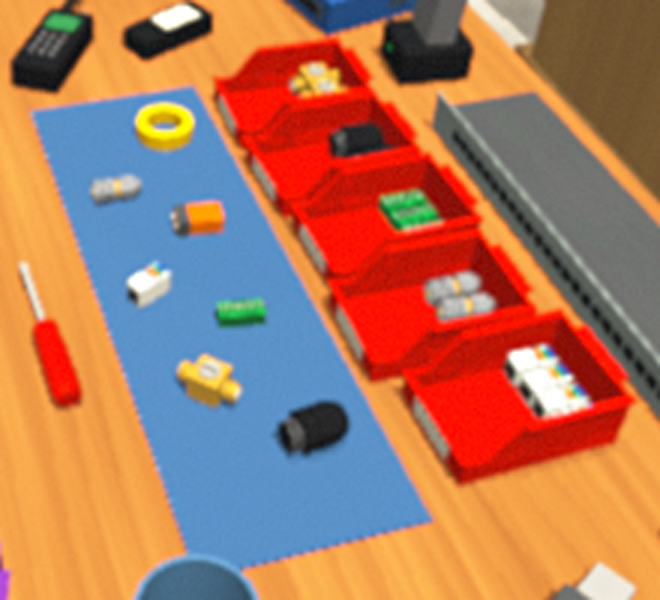

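```bash
python3 - <<'E'
from h import *
np.set_printoptions(precision=1,suppress=True)
for n in('scene','side'):
    z=np.load(f'pics/{n}0.npz'); im,d=z['im'],z['d']; W=cloud(n,d)
    hsv=cv2.cvtColor(im,cv2.COLOR_RGB2HSV)
    obj=(W[...,2]>5)&(W[...,2]<60)&(d>0)&(W[...,0]>392)&(W[...,0]<550)&(abs(W[...,1])<270)
    nb,lab,st,_=cv2.connectedComponentsWithStats(obj.astype(np.uint8))
    print(n)
    for i in range(1,nb):
        if st[i,4]<25: continue
        p=W[lab==i]; q=p[p[:,2]>5]
        r=cv2.minAreaRect(q[:,:2].astype(np.float32))
        e=q[:,:2]-q[:,:2].mean(0); w,v=np.linalg.eigh(e.T@e)
        print('min',p.min(0),'max',p.max(0),'rect',np.array(r[0]),np.array(r[1]),'%.0f'%r[2],'pca %.0f'%np.degrees(np.arctan2(v[1,1],v[0,1])))
    red=((hsv[...,0]<8)|(hsv[...,0]>172))&(hsv[...,1]>150)&(d>0)&(W[...,0]>550)&(W[...,0]<800)&(W[...,2]>3)
    for c in(-225,-113,0,109,222):
        p=W[red&(abs(W[...,1]-c)<53)]
        s=p[(p[:,2]>53)]  # rear/side tops
        f=p[p[:,2]<40]
        print(c,'x',np.percentile(p[:,0],[.5,99.5]),'y',np.percentile(p[:,1],[.5,99.5]))
E
```

```text
scene
min [406.9 -22.3   5.1] max [448.3   7.2  27.5] rect [428.   -8.1] [38.2 19.5] 26 pca -151
min [410.7 121.4   5.1] max [458.1 148.3  25.6] rect [434.4 135.1] [26.8 47.5] 89 pca -179
min [ 423.8 -156.7    5.3] max [ 466.9 -110.9   32.6] rect [ 444.1 -132.9] [29.8 54.5] 46 pca 131
min [ 479.9 -221.4    7.4] max [ 534.6 -186.1   38.5] rect [ 507.3 -203.7] [52.6 32.5] 8 pca -173
min [474.9 -74.2   5.1] max [518.4 -50.3  20.1] rect [496.  -62.2] [21.4 44.1] 79 pca 171
min [476.1  53.7   5.3] max [523.2  84.   23.3] rect [499.   69.2] [26.5 46.2] 82 pca 172
min [466.7 189.6   5. ] max [539.8 248.4  24. ] rect [510.2 219.1] [58.3 64.8] 43 pca 158
-225 x [594.7 745.2] y [-275.7 -172.1]
-113 x [575.4 725.5] y [-164.4  -60.5]
0 x [584.2 734.7] y [-50.8  52.5]
109 x [576.9 727. ] y [ 59.5 161.4]
222 x [576.8 727.2] y [169.5 273.9]
side
min [474.7 188.4   5.1] max [532.4 249.2  23.1] rect [502.9 218.3] [57.7 59.8] 44 pca 72
min [406.3 120.    6.1] max [453.  141.1  25.2] rect [429.6 130.3] [19.9 47. ] 88 pca 178
min [469.7  52.2   5.3] max [517.6  86.1  21.7] rect [493.8  70.4] [32.5 47.8] 81 pca 175
min [404.1 -24.7   5.2] max [444.3   7.   27.5] rect [424.   -7.9] [39.2 18.9] 26 pca -160
min [472.  -72.8   5.1] max [514.2 -34.6  19.4] rect [494.5 -56.2] [33.8 41.7] 74 pca 171
min [ 417.8 -156.1    5. ] max [ 465.2 -112.    31.7] rect [ 439.4 -133.5] [30.  53.5] 45 pca 138
min [ 475.7 -222.2    5.2] max [ 529.  -186.3   38.6] rect [ 502.6 -203.9] [53.1 35. ] 7 pca 180
-225 x [591.4 742.2] y [-275.7 -172.9]
-113 x [571.9 718.7] y [-164.1  -60.8]
0 x [580.5 727.7] y [-50.2  52.6]
109 x [571.6 718.7] y [ 57.4 161.9]
222 x [572.4 718.4] y [170.2 273.9]
```

```bash
python3 - <<'E'
from h import *
np.set_printoptions(precision=1,suppress=True)
for n in('scene','side'):
    z=np.load(f'pics/{n}0.npz'); im,d=z['im'],z['d']; W=cloud(n,d)
    hsv=cv2.cvtColor(im,cv2.COLOR_RGB2HSV)
    red=((hsv[...,0]<8)|(hsv[...,0]>172))&(hsv[...,1]>150)&(d>0)&(W[...,0]>550)&(W[...,0]<800)
    print(n)
    for c in(-225,-113,0,109,222):
        a=abs(W[...,1]-c)
        fl=W[red&(a<47)&(W[...,2]>1)&(W[...,2]<6)&(W[...,0]>570)]
        rear=W[red&(a<48)&(W[...,2]>51)]
        front=W[red&(a<40)&(W[...,2]>12)&(W[...,2]<28)&(W[...,0]<640)]
        st=W[(~red)&(d>0)&(a<44)&(W[...,2]>10)&(W[...,2]<42)&(W[...,0]>630)&(W[...,0]<715)]
        s=W[red&(a<58)&(W[...,2]>50)&(W[...,0]<715)]
        print(c,'floor',np.percentile(fl,[2,98],axis=0)[:,:2].ravel(),'rear',np.percentile(rear[:,0],[2,98]),'front',np.percentile(front[:,0],[2,98]),'stock',np.percentile(st,[2,98],axis=0)[:,:2].ravel(),'top',np.percentile(s[:,1],[2,98]))
        for side in(-1,1):
            w=W[red&(abs(W[...,1]-c-side*49)<7)&(W[...,2]>30)&(W[...,0]>600)&(W[...,0]<725)]
            if len(w)>15: print('   wall',side,len(w),np.polyfit(w[:,0],w[:,1],1)[0]*57.3,np.median(w[:,1]))
E
```

```text
scene
-225 floor [ 601.5 -269.6  736.6 -188.9] rear [648.7 745.6] front [594. 604.] stock [ 689.9 -264.   714.7 -183.5] top [-276.5 -170.4]
   wall -1 325 1.2100546946004103 -270.40459476616815
   wall 1 180 2.0211895673415907 -173.5836307374474
-113 floor [ 581.7 -156.5  716.7  -69.8] rear [629.  725.9] front [574.4 583. ] stock [ 664.3 -147.5  697.4  -77.1] top [-170.4  -59.4]
   wall -1 305 -0.9546103141185915 -159.28226226373488
   wall 1 213 -2.1644781738446173 -63.08530403575071
0 floor [590.7 -43.7 725.6  44.9] rear [638.9 735. ] front [583.9 592.8] stock [675.3 -39.  705.3  42.4] top [-51.2  55. ]
   wall -1 181 1.329973745471097 -47.51856737437503
   wall 1 260 1.1039104543946365 50.06002672101631
109 floor [583.1  72.2 717.4 154.8] rear [632.3 727.2] front [576.7 585. ] stock [663.   77.9 703.1 144.9] top [ 51.5 165.5]
   wall -1 248 0.034804021002364544 61.98148053117762
   wall 1 350 0.5523140624957621 159.35682249171248
222 floor [582.9 189.8 718.6 267.5] rear [628.3 727.6] front [575.9 585. ] stock [663.5 182.6 701.8 262.3] top [164.4 274.1]
   wall -1 276 -0.6257336661
[... 555 characters left out ...]
3103728254202
0 floor [599.8 -21.7 670.   45.6] rear [631.7 729.2] front [580.  586.9] stock [671.3  -5.4 712.5  43.6] top [-57.4  56.9]
   wall -1 139 0.9562657866047248 -46.809616889313816
   wall 1 274 0.6453441101708787 49.57605502963963
109 floor [577.   85.4 661.1 155. ] rear [622.5 719.3] front [571.6 579.1] stock [657.2  94.3 704.6 136.7] top [ 51.7 165.9]
   wall -1 142 -1.32417723150562 61.74535684169285
   wall 1 236 1.1100452433245225 160.02666906289193
222 floor [590.4 207.5 661.2 268.5] rear [622.8 720.4] front [572.5 577.1] stock [659.1 212.1 712.9 262.2] top [164.5 272. ]
   wall -1 74 -2.3319342436905623 173.23885884833584
   wall 1 196 -1.6137746394865093 269.07332002015784
```

Request:
arm_command(
  rot=[
    [0, 0, 2],
    [0, 0, 2],
    [0, 0, 2],
    [0, 0, 2],
    [0, 0, 2],
  ],
  slide=[
    [14, -37, -6],
    [14, -37, -6],
    [14, -37, -6],
    [14, -37, -6],
    [14, -37, -6],
  ],
  gripper=[45, 45, 45, 45, 45],
)

```text
clock: 0.57
eef_pos: [315.2, 418.1, 198.6]
tool_rot: [-3.136, -0.007, 1.372]
force: [1.5, -0.3, -0.3]
width: 44.8
```

Request:
arm_command(
  rot=[
    [0, 0, 2],
    [0, 0, 2],
    [0, 0, 2],
    [0, 0, 2],
    [0, 0, 2],
  ],
  slide=[
    [16, -38, -5],
    [16, -38, -5],
    [16, -38, -5],
    [16, -38, -5],
    [16, -38, -5],
  ],
  gripper=[45, 45, 45, 45, 45],
)

```text
clock: 0.98
eef_pos: [392.8, 226.1, 173.2]
tool_rot: [-3.136, -0.006, 1.56]
force: [0.8, 0.2, 0.3]
width: 45.7
```

Request:
arm_command(
  rot=[
    [0, 0, 0],
    [0, 0, 0],
    [0, 0, 0],
    [0, 0, 0],
  ],
  slide=[
    [16, -38, -10],
    [16, -38, -10],
    [5, -15, -10],
    [0, 0, 0],
  ],
  gripper=[45, 45, 45, 45],
)

```text
clock: 1.32
eef_pos: [431.3, 125.7, 142.9]
tool_rot: [-3.137, -0.002, 1.548]
force: [0.5, -0.5, -0.4]
width: 44.6
```

```bash
cat >> h.py <<'E'
def look(n,tag):
    c=get_calibration(n) ; s=telemetry.read_state()
    im,d=get_image(n); save(im,tag); np.savez(f'pics/{tag}.npz',im=im,d=d)
    print('t',s['clock'],'tcp',s['eef_pos'].round(1),'rpy',np.degrees(s['tool_rot']).round(1),'w',s['width'].round(1) if hasattr(s['width'],'round') else s['width'])
    return im,d,cloud(n,d,c)
E
python3 - <<'E'
from h import *
np.set_printoptions(precision=1,suppress=True)
im,d,W=look('wrist','w1')
E
```

```text
t 1.3167 tcp [431.3 125.7 142.9] rpy [-179.7   -0.1   88.7] w 44.58193295638287
```

View pics/w1.png

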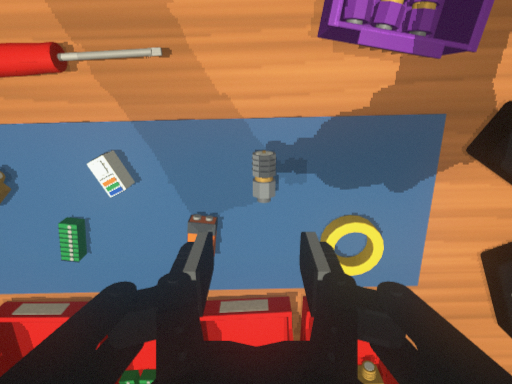

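The wrist view shows the plug at (264,175), the jack at (110,173) and the terminal at (72,240), all unobstructed.

```bash
cat >> h.py <<'E'
def parts(W,d,lo=5):
    obj=(W[...,2]>lo)&(W[...,2]<60)&(d>0)&(W[...,0]>392)&(W[...,0]<550)&(abs(W[...,1])<270)
    nb,lab,st,_=cv2.connectedComponentsWithStats(obj.astype(np.uint8))
    for i in range(1,nb):
        if st[i,4]<60: continue
        q=W[lab==i]; r=cv2.minAreaRect(q[:,:2].astype(np.float32))
        a=r[2]+(90 if r[1][1]>r[1][0] else 0)
        print('px',st[i,:2],'ctr',np.array(r[0]).round(1),'size',np.array(r[1]).round(1),'long axis %.0f'%a,'zmax %.1f'%q[:,2].max())
E
python3 - <<'E'
from h import *
z=np.load('pics/w1.npz'); im,d=z['im'],z['d']; W=cloud('wrist',d); parts(W,d)
E
```

```text
px [ 87 151] ctr [426.5  -5.8] size [36.7 19.2] long axis 26 zmax 27.0
px [252 151] ctr [432.9 135. ] size [21.3 48.4] long axis 179 zmax 24.9
px [  0 171] ctr [ 440.5 -113.9] size [ 8.3 32.1] long axis 163 zmax 16.8
px [188 214] ctr [495.1  72.6] size [27.  45.2] long axis 173 zmax 21.5
px [321 216] ctr [504.9 225.5] size [60.2 51.4] long axis 38 zmax 23.3
px [ 58 219] ctr [496.1 -57.9] size [19.4 43. ] long axis 172 zmax 18.9
```

Request:
arm_command(
  rot=[
    [0, 0, 0],
    [0, 0, 0],
    [0, 0, 0],
    [0, 0, 0],
    [0, 0, 0],
  ],
  slide=[
    [1, 7, -38],
    [0, 0, -38],
    [0, 0, -30],
    [0, 0, -17],
    [0, 0, -5],
  ],
  gripper=[45, 45, 45, 45, 45],
)

```text
clock: 1.78
eef_pos: [431.7, 140.0, 25.4]
tool_rot: [-3.137, -0.001, 1.554]
force: [0.2, 0.4, -0.4]
width: 45.0
```

Request:
arm_command(
  rot=[
    [0, 0, 0],
    [0, 0, 0],
    [0, 0, 0],
  ],
  slide=[
    [0, -7, 0],
    [0, 0, -8],
    [0, 0, -8],
  ],
  gripper=[45, 45, 45],
)

```text
clock: 2.03
eef_pos: [430.7, 140.3, 8.9]
tool_rot: [-3.137, -0.004, 1.564]
force: [-0.2, 0.3, 0.2]
width: 44.8
```

Request:
arm_command(
  rot=[
    [0, 0, 0],
    [0, 0, 0],
  ],
  slide=[
    [0, 0, 0],
    [0, 0, 0],
  ],
  gripper=[45, 45],
)

```text
clock: 2.2
eef_pos: [429.9, 144.0, 8.5]
tool_rot: [-3.136, -0.006, 1.569]
force: [-0.5, -0.2, 1.1]
width: 44.4
```

Request:
arm_command(
  rot=[
    [0, 0, -0.6],
    [0, 0, -0.6],
    [0, 0, -0.3],
  ],
  slide=[
    [1, -13, -2],
    [0, -2, -1],
    [0, -2, 0],
  ],
  gripper=[45, 45, 45],
)

```text
clock: 2.45
eef_pos: [431.7, 131.6, 7.2]
tool_rot: [-3.139, -0.009, 1.548]
force: [0.1, 1.0, 0.8]
width: 44.9
```

Request:
arm_command(
  rot=[
    [0, 0, -0.3],
    [0, 0, -0.3],
    [0, 0, -0.3],
    [0, 0, -0.3],
    [0, 0, -0.3],
  ],
  slide=[
    [0, -1, -2],
    [0, -2, 0],
    [0, -2, 0],
    [0, -2, 0],
    [0, -2, 0],
  ],
  gripper=[10, 10, 10, 10, 10],
)

```text
clock: 2.87
eef_pos: [432.8, 125.3, 7.6]
tool_rot: [3.14, -0.01, 1.525]
force: [0.4, -0.6, -0.1]
width: 18.9
```

Request:
arm_command(
  rot=[
    [0, 0, 0],
    [0, 0, 0],
  ],
  slide=[
    [0, 0, 0],
    [0, 0, 0],
  ],
  gripper=[10, 10],
)

```text
clock: 3.03
eef_pos: [432.8, 124.6, 7.8]
tool_rot: [3.14, -0.01, 1.524]
force: [0.3, 0.3, -0.5]
width: 19.0
```

```bash
python3 - <<'E'
from h import *
look('wrist','w2'); print(telemetry.read_state()['qd'].round(4))
E
```

```text
t 3.0333 tcp [432.8 124.6   7.8] rpy [179.9  -0.5  87.3] w 19.013200241113463
[-0.001   0.0023 -0.0005 -0.0016  0.001  -0.0019 -0.001 ]
```

View pics/w2.png

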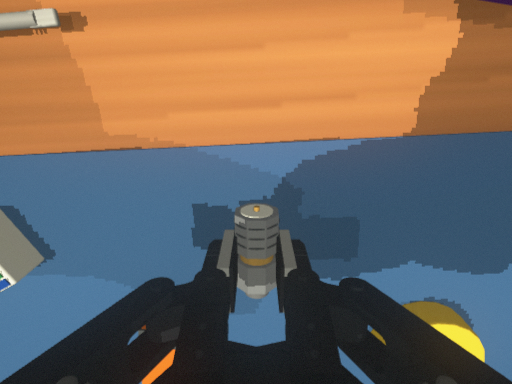

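Request:
arm_command(
  rot=[
    [0, 0, 0],
    [0, 0, 0],
    [0, 0, 0],
    [0, 0, 0],
    [0, 0, 0],
  ],
  slide=[
    [0, 0, 20],
    [0, 0, 40],
    [10, -10, 35],
    [20, -25, 20],
    [24, -31, 5],
  ],
  gripper=[10, 10, 10, 10, 10],
)

```text
clock: 3.5
eef_pos: [480.2, 64.8, 131.5]
tool_rot: [-3.133, -0.011, 1.544]
force: [1.4, 1.1, -0.8]
width: 19.2
```

Request:
arm_command(
  rot=[
    [0, 0, 0],
    [0, 0, 0],
    [0, 0, 0],
    [0, 0, 0],
    [0, 0, 0],
  ],
  slide=[
    [25, -32, 0],
    [25, -32, 0],
    [25, -32, 0],
    [25, -32, 0],
    [20, -20, 0],
  ],
  gripper=[10, 10, 10, 10, 10],
)

```text
clock: 3.92
eef_pos: [604.3, -92.5, 135.7]
tool_rot: [-3.139, -0.011, 1.544]
force: [-0.7, -0.7, -0.9]
width: 19.2
```

Request:
arm_command(
  rot=[
    [0, 0, 0],
    [0, 0, 0],
    [0, 0, 0],
  ],
  slide=[
    [10, -10, 0],
    [0, 0, 0],
    [0, 0, 0],
  ],
  gripper=[10, 10, 10],
)

```text
clock: 4.17
eef_pos: [617.4, -112.4, 133.7]
tool_rot: [-3.14, -0.009, 1.531]
force: [-0.8, 0.9, -0.6]
width: 19.0
```

Request:
arm_command(
  rot=[
    [0, 0, 0],
    [0, 0, 0],
    [0, 0, 0],
    [0, 0, 0],
    [0, 0, 0],
  ],
  slide=[
    [0, 0, -30],
    [0, 0, -35],
    [0, 0, -30],
    [0, 0, -15],
    [0, 0, 0],
  ],
  gripper=[10, 10, 10, 10, 10],
)

```text
clock: 4.58
eef_pos: [614.1, -105.7, 22.1]
tool_rot: [-3.14, -0.012, 1.538]
force: [-0.2, -0.6, 0.0]
width: 19.3
```

Request:
arm_command(
  rot=[
    [0, 0, 0],
    [0, 0, 0],
    [0, 0, 0],
  ],
  slide=[
    [2, -6, -6],
    [0, -1, -4],
    [0, 0, 0],
  ],
  gripper=[10, 10, 10],
)

```text
clock: 4.83
eef_pos: [615.1, -109.3, 12.7]
tool_rot: [-3.139, -0.014, 1.543]
force: [0.1, 0.3, -0.4]
width: 18.8
```

Request:
arm_command(
  rot=[
    [0, 0, 0],
    [0, 0, 0],
    [0, 0, 0],
    [0, 0, 0],
    [0, 0, 0],
  ],
  slide=[
    [0, 0, -2],
    [0, 0, 0],
    [0, 0, 0],
    [0, 0, 20],
    [0, 0, 40],
  ],
  gripper=[10, 35, 35, 35, 35],
)

```text
clock: 5.25
eef_pos: [612.2, -109.5, 69.0]
tool_rot: [-3.132, -0.014, 1.543]
force: [0.4, -0.4, -0.6]
width: 35.0
```

Request:
arm_command(
  rot=[
    [0, 0, 0],
    [0, 0, 0],
    [0, 0, 0],
    [0, 0, 0],
  ],
  slide=[
    [0, 0, 40],
    [0, 0, 10],
    [0, 0, 0],
    [0, 0, 0],
  ],
  gripper=[45, 45, 45, 45],
)

```text
clock: 5.58
eef_pos: [617.5, -109.0, 130.6]
tool_rot: [3.136, -0.013, 1.543]
force: [-0.1, -0.5, 0.3]
width: 44.8
```

```bash
python3 - <<'E'
from h import *
im,d,W=look('wrist','w3'); parts(W,d)
m=(abs(W[...,1]+112)<46)&(abs(W[...,0]-619)<36)&(W[...,2]>10)&(W[...,2]<40)&(d>0)
q=W[m]; print(q.min(0),q.max(0))
E
```

```text
t 5.5833 tcp [ 617.5 -109.   130.6] rpy [179.7  -0.8  88.4] w 44.762972749502275
px [94  0] ctr [ 506.  -203.1] size [51.9 33.8] long axis 7 zmax 36.5
px [296   0] ctr [497.5 -60.8] size [18.6 37.1] long axis 172 zmax 18.9
px [452   0] ctr [501.2  69.1] size [27.9 37.5] long axis 172 zmax 21.4
[ 583.08638074 -157.99479257   10.00004951] [654.99646531 -96.97899756  39.91724872]
```

View pics/w3.png

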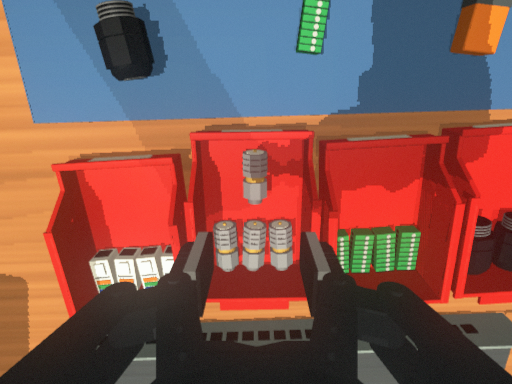

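The plug lies in its bin at (255,175), in front of the stock. Next is the gland.

Request:
arm_command(
  rot=[
    [0, 0, 3],
    [0, 0, 3],
    [0, 0, 3],
    [0, 0, 0],
    [0, 0, 0],
  ],
  slide=[
    [-29, -26, 0],
    [-29, -26, 0],
    [-29, -26, 0],
    [-22, -16, 0],
    [0, 0, 0],
  ],
  gripper=[62, 62, 62, 62, 62],
)

```text
clock: 6.05
eef_pos: [501.3, -200.6, 123.4]
tool_rot: [-3.139, -0.021, 1.715]
force: [-0.5, 0.0, 0.6]
width: 62.1
```

Request:
arm_command(
  rot=[
    [0, 0, 0],
    [0, 0, 0],
  ],
  slide=[
    [0, 0, 0],
    [0, 0, 0],
  ],
  gripper=[62, 62],
)

```text
clock: 6.22
eef_pos: [498.4, -201.9, 120.9]
tool_rot: [-3.135, -0.023, 1.711]
force: [0.5, 1.2, 0.2]
width: 62.1
```

Request:
arm_command(
  rot=[
    [-0.7, -0.1, 0],
    [-0.6, -0.1, 0],
    [0, 0, 0],
    [0, 0, 0],
    [0, 0, 0],
  ],
  slide=[
    [6, -2, -30],
    [0, 0, -30],
    [0, 0, -20],
    [0, 0, -3],
    [0, 0, 0],
  ],
  gripper=[62, 62, 62, 62, 62],
)

```text
clock: 6.63
eef_pos: [510.3, -198.8, 33.6]
tool_rot: [-3.141, -0.002, 1.717]
force: [-0.2, -0.3, 1.0]
width: 62.1
```

Request:
arm_command(
  rot=[
    [0, 0, 0],
    [0, 0, 0],
    [0, 0, 0],
    [0, 0, 0],
  ],
  slide=[
    [-4, -5, 0],
    [0, 0, -12],
    [0, 0, -12],
    [0, 0, 0],
  ],
  gripper=[62, 62, 62, 62],
)

```text
clock: 6.97
eef_pos: [509.3, -202.9, 10.2]
tool_rot: [3.137, -0.001, 1.719]
force: [-0.1, -0.3, 0.4]
width: 62.1
```

Request:
arm_command(
  rot=[
    [0, 0, 0],
    [0, 0, 0],
    [0, 0, 0],
  ],
  slide=[
    [-4, 0, -2],
    [0, 0, 0],
    [0, 0, 0],
  ],
  gripper=[62, 62, 20],
)

```text
clock: 7.22
eef_pos: [505.2, -203.2, 8.2]
tool_rot: [3.137, -0.001, 1.718]
force: [0.6, 0.4, 0.3]
width: 51.2
```

Request:
arm_command(
  rot=[
    [0, 0, 0],
    [0, 0, 0],
    [0, 0, 0],
    [0, 0, 0],
    [0, 0, 0],
  ],
  slide=[
    [0, 0, 0],
    [0, 0, 0],
    [0, 0, 0],
    [0, 0, 0],
    [0, 0, 0],
  ],
  gripper=[20, 20, 20, 20, 20],
)

```text
clock: 7.63
eef_pos: [506.0, -203.7, 9.8]
tool_rot: [3.135, 0.0, 1.718]
force: [-0.3, -0.4, -0.3]
width: 31.4
```

Request:
arm_command(
  rot=[
    [0, 0, 0],
    [0, 0, 0],
    [0, 0, -2],
    [0, 0, -2],
    [0, 0, -2],
  ],
  slide=[
    [0, 0, 20],
    [0, 0, 40],
    [5, 10, 35],
    [10, 30, 20],
    [13, 37, 5],
  ],
  gripper=[20, 20, 20, 20, 20],
)

```text
clock: 8.05
eef_pos: [527.8, -134.1, 130.3]
tool_rot: [-3.137, 0.0, 1.594]
force: [1.4, -0.4, -0.7]
width: 31.5
```

Request:
arm_command(
  rot=[
    [0, 0, -2],
    [0, 0, 0],
    [0, 0, 0],
    [0, 0, 0],
    [0, 0, 0],
  ],
  slide=[
    [14, 38, 0],
    [14, 38, 0],
    [14, 38, 0],
    [14, 38, 0],
    [14, 38, 0],
  ],
  gripper=[20, 20, 20, 20, 20],
)

```text
clock: 8.47
eef_pos: [601.0, 59.7, 134.6]
tool_rot: [3.14, 0.004, 1.547]
force: [0.6, 0.1, -0.4]
width: 31.3
```

Request:
arm_command(
  rot=[
    [0, 0, 0],
    [0, 0, 0],
    [0, 0, 0],
  ],
  slide=[
    [14, 28, 0],
    [0, 0, 0],
    [0, 0, 0],
  ],
  gripper=[20, 20, 20],
)

```text
clock: 8.72
eef_pos: [616.8, 104.0, 135.7]
tool_rot: [3.136, -0.006, 1.561]
force: [0.5, 0.0, -1.1]
width: 31.8
```

Request:
arm_command(
  rot=[
    [0, 0, 0],
    [0, 0, 0],
    [0, 0, 0],
    [0, 0, 0],
    [0, 0, 0],
  ],
  slide=[
    [2, 5, -30],
    [0, 0, -35],
    [0, 0, -28],
    [0, 0, -5],
    [0, 0, 0],
  ],
  gripper=[20, 20, 20, 20, 20],
)

```text
clock: 9.13
eef_pos: [619.5, 106.6, 36.5]
tool_rot: [3.131, -0.005, 1.56]
force: [-0.4, -0.5, 0.4]
width: 31.8
```

Request:
arm_command(
  rot=[
    [0, 0, 0],
    [0, 0, 0],
    [0, 0, 0],
    [0, 0, 0],
  ],
  slide=[
    [0, 4, -10],
    [0, 0, -10],
    [0, 0, -3],
    [0, 0, 0],
  ],
  gripper=[20, 20, 20, 20],
)

```text
clock: 9.47
eef_pos: [621.4, 108.7, 15.0]
tool_rot: [3.127, -0.005, 1.556]
force: [0.6, 0.2, -0.9]
width: 32.0
```

Request:
arm_command(
  rot=[
    [0, 0, 0],
    [0, 0, 0],
    [0, 0, 0],
    [0, 0, 0],
    [0, 0, 0],
  ],
  slide=[
    [0, 0, -2],
    [0, 0, 0],
    [0, 0, 0],
    [0, 0, 20],
    [0, 0, 40],
  ],
  gripper=[20, 46, 46, 46, 46],
)

```text
clock: 9.88
eef_pos: [618.1, 107.1, 69.6]
tool_rot: [3.136, -0.002, 1.556]
force: [1.0, 1.0, -0.4]
width: 45.9
```

Request:
arm_command(
  rot=[
    [0, 0, 0],
    [0, 0, 0],
    [0, 0, 0],
    [0, 0, 0],
  ],
  slide=[
    [0, 0, 40],
    [0, 0, 15],
    [0, 0, 0],
    [0, 0, 0],
  ],
  gripper=[46, 46, 46, 46],
)

```text
clock: 10.22
eef_pos: [622.1, 109.3, 135.7]
tool_rot: [3.124, -0.006, 1.557]
force: [-0.2, 0.0, -0.3]
width: 46.1
```

```bash
python3 - <<'E'
from h import *
im,d,W=look('wrist','w4'); parts(W,d)
E
```

```text
t 10.2167 tcp [622.1 109.3 135.7] rpy [179.   -0.4  89.2] w 46.1400730802331
px [13  0] ctr [498.  -60.2] size [20.1 36.7] long axis 172 zmax 19.0
px [182   0] ctr [500.6  69.9] size [26.8 39.1] long axis 172 zmax 22.0
px [354   0] ctr [511.5 219.9] size [59.7 51.6] long axis 87 zmax 22.6
```

View pics/w4.png

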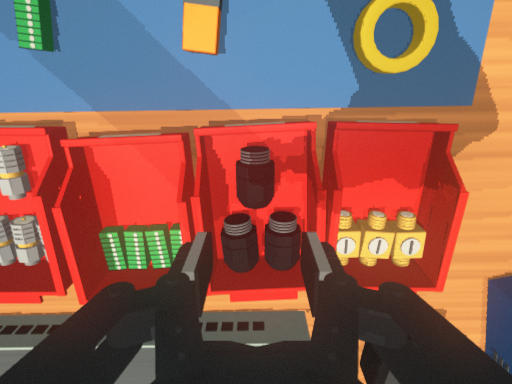

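The gland lies in its bin at (255,177). Next is the terminal.

Request:
arm_command(
  rot=[
    [0, 0, -2],
    [0, 0, -2],
    [0, 0, -2],
    [0, 0, -2],
    [0, 0, 0],
  ],
  slide=[
    [-24, -32, 0],
    [-24, -32, 0],
    [-24, -32, 0],
    [-24, -32, 0],
    [-24, -32, 0],
  ],
  gripper=[42, 42, 42, 42, 42],
)

```text
clock: 10.68
eef_pos: [498.9, -43.5, 130.0]
tool_rot: [3.126, -0.017, 1.424]
force: [1.3, -0.8, 0.1]
width: 41.8
```

Request:
arm_command(
  rot=[
    [0, 0, 0],
    [0, 0, 0],
    [0, 0, 0],
    [0, 0, 0],
  ],
  slide=[
    [-5, -8, -10],
    [0, 0, -10],
    [0, 0, 0],
    [0, 0, 0],
  ],
  gripper=[42, 42, 42, 42],
)

```text
clock: 11.02
eef_pos: [483.3, -61.4, 104.0]
tool_rot: [3.141, -0.009, 1.412]
force: [0.5, -0.1, -0.1]
width: 42.0
```

Request:
arm_command(
  rot=[
    [-0.5, 0, 0.6],
    [0, 0, 0],
    [0, 0, 0],
    [0, 0, 0],
    [0, 0, 0],
  ],
  slide=[
    [12, 0, -25],
    [0, 0, -30],
    [0, 0, -18],
    [0, 0, -3],
    [0, 0, 0],
  ],
  gripper=[42, 42, 42, 42, 42],
)

```text
clock: 11.43
eef_pos: [502.7, -52.0, 24.7]
tool_rot: [3.134, -0.007, 1.434]
force: [0.2, -0.7, 0.7]
width: 42.2
```

Request:
arm_command(
  rot=[
    [0, 0, 0],
    [0, 0, 0],
    [0, 0, 0],
    [0, 0, 0],
  ],
  slide=[
    [-6, -8, 0],
    [0, 0, -7],
    [0, 0, -7],
    [0, 0, 0],
  ],
  gripper=[42, 42, 42, 42],
)

```text
clock: 11.77
eef_pos: [499.0, -58.2, 12.2]
tool_rot: [3.129, -0.009, 1.437]
force: [-0.9, 0.3, -0.4]
width: 42.0
```

Request:
arm_command(
  rot=[
    [0, 0, 0],
    [0, 0, 0],
    [0, 0, 0],
  ],
  slide=[
    [-3, -2, -4],
    [0, 0, -3],
    [0, 0, 0],
  ],
  gripper=[42, 42, 42],
)

```text
clock: 12.02
eef_pos: [496.5, -60.9, 5.5]
tool_rot: [3.127, -0.009, 1.436]
force: [0.1, 0.2, -0.8]
width: 42.2
```

Request:
arm_command(
  rot=[
    [0, 0, 0],
    [0, 0, 0],
    [0, 0, 0],
    [0, 0, 0],
    [0, 0, 0],
  ],
  slide=[
    [0, 0, 0],
    [0, 0, 0],
    [0, 0, 0],
    [0, 0, 0],
    [0, 0, 0],
  ],
  gripper=[8, 8, 8, 8, 8],
)

```text
clock: 12.43
eef_pos: [496.9, -61.0, 6.2]
tool_rot: [3.125, -0.009, 1.436]
force: [-0.4, -0.9, -0.0]
width: 16.2
```

Request:
arm_command(
  rot=[
    [0, 0, 0],
    [0, 0, 0],
    [0, 0, 2],
    [0, 0, 2],
    [0, 0, 2],
  ],
  slide=[
    [0, 0, 20],
    [0, 0, 40],
    [10, 5, 35],
    [30, 14, 20],
    [35, 16, 5],
  ],
  gripper=[8, 8, 8, 8, 8],
)

```text
clock: 12.85
eef_pos: [561.9, -29.8, 128.5]
tool_rot: [-3.139, -0.002, 1.541]
force: [1.4, -0.1, -0.9]
width: 15.9
```

Request:
arm_command(
  rot=[
    [0, 0, 1],
    [0, 0, 0],
    [0, 0, 0],
    [0, 0, 0],
  ],
  slide=[
    [35, 16, 0],
    [20, 10, 0],
    [0, 0, 0],
    [0, 0, 0],
  ],
  gripper=[8, 8, 8, 8],
)

```text
clock: 13.18
eef_pos: [627.2, 1.4, 133.2]
tool_rot: [3.132, -0.008, 1.561]
force: [-0.4, -0.9, -1.2]
width: 16.0
```

Request:
arm_command(
  rot=[
    [0, 0, 0],
    [0, 0, 0],
    [0, 0, 0],
    [0, 0, 0],
    [0, 0, 0],
  ],
  slide=[
    [0, 0, -30],
    [0, 0, -35],
    [0, 0, -30],
    [0, 0, -8],
    [0, 0, 0],
  ],
  gripper=[8, 8, 8, 8, 8],
)

```text
clock: 13.6
eef_pos: [623.6, -1.2, 28.0]
tool_rot: [3.132, -0.006, 1.56]
force: [-0.5, 0.0, 0.2]
width: 16.0
```

Request:
arm_command(
  rot=[
    [0, 0, 0],
    [0, 0, 0],
    [0, 0, 0],
  ],
  slide=[
    [0, 0, -10],
    [0, 0, -7],
    [0, 0, 0],
  ],
  gripper=[8, 8, 8],
)

```text
clock: 13.85
eef_pos: [623.2, -2.4, 11.9]
tool_rot: [3.131, -0.005, 1.559]
force: [0.4, -0.1, -0.8]
width: 16.4
```

Target height is about 8.5, so lower 3 mm more and release.

Request:
arm_command(
  rot=[
    [0, 0, 0],
    [0, 0, 0],
    [0, 0, 0],
    [0, 0, 0],
    [0, 0, 0],
  ],
  slide=[
    [0, 0, -3],
    [0, 0, 0],
    [0, 0, 0],
    [0, 0, 0],
    [0, 0, 20],
  ],
  gripper=[8, 8, 34, 34, 34],
)

```text
clock: 14.27
eef_pos: [623.3, -2.7, 29.4]
tool_rot: [3.131, -0.005, 1.559]
force: [-0.3, -0.8, -1.0]
width: 33.6
```

Request:
arm_command(
  rot=[
    [0, 0, 0],
    [0, 0, 0],
    [0, 0, 0],
    [0, 0, 0],
    [0, 0, 0],
  ],
  slide=[
    [0, 0, 40],
    [0, 0, 40],
    [0, 0, 10],
    [0, 0, 0],
    [0, 0, 0],
  ],
  gripper=[34, 34, 42, 42, 42],
)

```text
clock: 14.68
eef_pos: [625.3, -1.6, 127.5]
tool_rot: [3.125, -0.006, 1.56]
force: [0.8, -0.1, -1.1]
width: 42.2
```

```bash
python3 - <<'E'
from h import *
im,d,W=look('wrist','w5'); parts(W,d)
E
```

```text
t 14.6833 tcp [625.3  -1.6 127.5] rpy [179.   -0.3  89.4] w 42.17715924214961
px [325   0] ctr [504.6  69.2] size [27. 31.] long axis 173 zmax 21.2
px [499   5] ctr [514.1 195. ] size [42.7  9.7] long axis 16 zmax 17.2
```

View pics/w5.png

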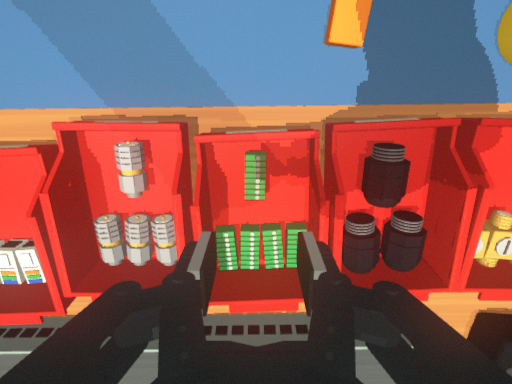

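The terminal lies in its bin at (256,175). Next is the jack.

Request:
arm_command(
  rot=[
    [0, 0, 5],
    [0, 0, 5],
    [0, 0, 5],
    [0, 0, 5],
    [0, 1, 5],
  ],
  slide=[
    [-39, -1, 0],
    [-39, -1, 0],
    [-39, -1, 0],
    [-39, -1, 0],
    [-29, -1, 0],
  ],
  gripper=[42, 42, 42, 42, 42],
)

```text
clock: 15.15
eef_pos: [435.8, -6.0, 121.3]
tool_rot: [-3.141, -0.02, 2.011]
force: [-0.3, -1.2, 0.7]
width: 42.2
```

Request:
arm_command(
  rot=[
    [0, 0, 2],
    [0, 0, 0],
    [0, 0, 0],
    [0, 0, 0],
  ],
  slide=[
    [-10, 0, -10],
    [0, 0, -10],
    [0, 0, 0],
    [0, 0, 0],
  ],
  gripper=[42, 42, 42, 42],
)

```text
clock: 15.48
eef_pos: [412.5, -8.3, 96.9]
tool_rot: [-3.124, -0.027, 2.054]
force: [-0.4, 0.2, -0.0]
width: 41.9
```

Request:
arm_command(
  rot=[
    [-0.9, -1.6, -1.5],
    [0, 0, 0],
    [0, 0, 0],
    [0, 0, 0],
    [0, 0, 0],
  ],
  slide=[
    [10, 0, -20],
    [0, 0, -30],
    [0, 0, -14],
    [0, 0, -2],
    [0, 0, 0],
  ],
  gripper=[42, 42, 42, 42, 42],
)

```text
clock: 15.9
eef_pos: [426.5, -7.6, 27.8]
tool_rot: [3.137, -0.0, 2.024]
force: [-0.3, 1.0, -0.5]
width: 41.8
```

Request:
arm_command(
  rot=[
    [0, 0, 0],
    [0, 0, 0],
    [0, 0, 0],
    [0, 0, 0],
  ],
  slide=[
    [0, 0, -10],
    [0, 0, -8],
    [0, 0, -2],
    [0, 0, 0],
  ],
  gripper=[42, 42, 42, 42],
)

```text
clock: 16.23
eef_pos: [429.7, -6.6, 9.1]
tool_rot: [3.132, 0.0, 2.023]
force: [0.1, -0.9, -0.1]
width: 42.1
```

Request:
arm_command(
  rot=[
    [0, 0, 0],
    [0, 0, 0],
    [0, 0, 0],
    [0, 0, 0],
    [0, 0, 0],
  ],
  slide=[
    [-3, -1, -2],
    [0, 0, 0],
    [0, 0, 0],
    [0, 0, 0],
    [0, 0, 0],
  ],
  gripper=[42, 8, 8, 8, 8],
)

```text
clock: 16.65
eef_pos: [429.6, -7.5, 10.2]
tool_rot: [3.126, 0.002, 2.021]
force: [0.5, -0.1, 0.6]
width: 16.5
```

Request:
arm_command(
  rot=[
    [0, 0, 0],
    [0, 0, 0],
  ],
  slide=[
    [0, 0, 0],
    [0, 0, 0],
  ],
  gripper=[8, 8],
)

```text
clock: 16.82
eef_pos: [430.2, -7.5, 10.8]
tool_rot: [3.125, 0.003, 2.021]
force: [-0.8, 0.2, 0.1]
width: 16.4
```

Request:
arm_command(
  rot=[
    [0, 0, 0],
    [0, 0, 0],
    [0, 0, -4],
    [0, 0, -4],
    [0, 0, -4],
  ],
  slide=[
    [0, 0, 20],
    [0, 0, 40],
    [10, -10, 35],
    [24, -24, 15],
    [28, -29, 5],
  ],
  gripper=[8, 8, 8, 8, 8],
)

```text
clock: 17.23
eef_pos: [485.2, -64.2, 130.0]
tool_rot: [3.136, -0.009, 1.823]
force: [0.8, -0.0, -0.5]
width: 16.4
```

Request:
arm_command(
  rot=[
    [0, 0, -4],
    [0, 0, -4],
    [0, 0, -4],
    [0, 0, 0],
    [0, 0, 0],
  ],
  slide=[
    [28, -29, 0],
    [28, -29, 0],
    [28, -29, 0],
    [28, -29, 0],
    [22, -22, 0],
  ],
  gripper=[8, 8, 8, 8, 8],
)

```text
clock: 17.65
eef_pos: [623.9, -210.6, 134.7]
tool_rot: [3.131, -0.008, 1.599]
force: [1.2, -0.6, -0.8]
width: 16.1
```

Request:
arm_command(
  rot=[
    [0, 0, 0],
    [0, 0, 0],
    [0, 0, 0],
  ],
  slide=[
    [12, -12, 0],
    [0, 0, 0],
    [0, 0, 0],
  ],
  gripper=[8, 8, 8],
)

```text
clock: 17.9
eef_pos: [639.1, -231.4, 132.8]
tool_rot: [3.128, -0.006, 1.588]
force: [-0.1, 0.6, -0.7]
width: 16.3
```

Request:
arm_command(
  rot=[
    [0, 0, 0],
    [0, 0, 0],
    [0, 0, 0],
    [0, 0, 0],
    [0, 0, 0],
  ],
  slide=[
    [0, 5, -30],
    [0, 0, -35],
    [0, 0, -30],
    [0, 0, -5],
    [0, 0, 0],
  ],
  gripper=[8, 8, 8, 8, 8],
)

```text
clock: 18.32
eef_pos: [636.3, -220.6, 32.1]
tool_rot: [3.128, -0.009, 1.593]
force: [-0.6, -0.0, 0.7]
width: 16.7
```

Request:
arm_command(
  rot=[
    [0, 0, 0],
    [0, 0, 0],
    [0, 0, 0],
  ],
  slide=[
    [0, 0, -9],
    [0, 0, -5],
    [0, 0, 0],
  ],
  gripper=[8, 8, 8],
)

```text
clock: 18.57
eef_pos: [636.9, -218.6, 20.4]
tool_rot: [3.126, -0.009, 1.596]
force: [0.4, 0.1, -0.3]
width: 16.2
```

Request:
arm_command(
  rot=[
    [0, 0, 0],
    [0, 0, 0],
    [0, 0, 0],
  ],
  slide=[
    [0, -3, -5],
    [0, 0, -2],
    [0, 0, 0],
  ],
  gripper=[8, 8, 8],
)

```text
clock: 18.82
eef_pos: [639.0, -222.2, 16.0]
tool_rot: [3.121, -0.008, 1.596]
force: [0.4, -0.2, 0.0]
width: 16.3
```

Request:
arm_command(
  rot=[
    [0, 0, 0],
    [0, 0, 0],
    [0, 0, 0],
    [0, 0, 0],
    [0, 0, 0],
  ],
  slide=[
    [0, 0, -2],
    [0, 0, -1],
    [0, 0, 0],
    [0, 0, 0],
    [0, 0, 20],
  ],
  gripper=[8, 8, 34, 34, 34],
)

```text
clock: 19.23
eef_pos: [637.1, -222.8, 30.7]
tool_rot: [3.126, -0.008, 1.595]
force: [0.1, -0.1, -0.8]
width: 33.8
```

Request:
arm_command(
  rot=[
    [0, 0, 0],
    [0, 0, 0],
    [0, 0, 0],
    [0, 0, 0],
    [0, 0, 0],
  ],
  slide=[
    [0, 0, 40],
    [0, 0, 40],
    [0, 0, 10],
    [0, 0, 0],
    [0, 0, 0],
  ],
  gripper=[34, 34, 55, 55, 55],
)

```text
clock: 19.65
eef_pos: [637.9, -222.2, 126.6]
tool_rot: [3.123, -0.008, 1.596]
force: [0.2, -0.5, -0.4]
width: 54.9
```

```bash
python3 - <<'E'
from h import *
im,d,W=look('wrist','w6'); parts(W,d)
E
```

```text
t 19.65 tcp [ 637.9 -222.2  126.6] rpy [178.9  -0.5  91.4] w 54.89557398252281
```

View pics/w6.png

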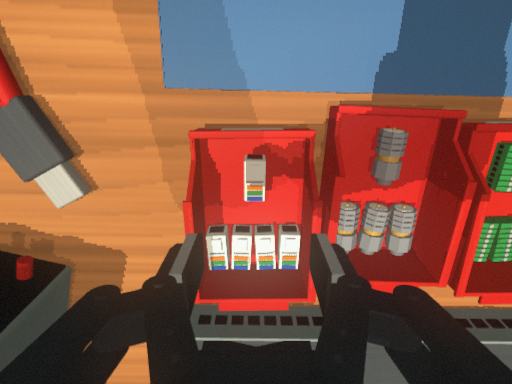

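The jack lies in its bin at (255,178). Last is the arrester.

Request:
arm_command(
  rot=[
    [0, 1, -6],
    [0, 0, -6],
    [0, 0, -6],
    [0, 0, -6],
    [0, 0, -6],
  ],
  slide=[
    [-34, 16, 0],
    [-34, 16, 0],
    [-34, 16, 0],
    [-34, 16, 0],
    [-30, 14, 0],
  ],
  gripper=[55, 55, 55, 55, 55],
)

```text
clock: 20.12
eef_pos: [467.2, -144.5, 117.6]
tool_rot: [-3.138, -0.011, 1.041]
force: [0.3, 0.7, 0.2]
width: 55.0
```

Request:
arm_command(
  rot=[
    [0, 0, -6],
    [0, 0, -6],
    [0, 0, -4],
    [0, 0, 0],
    [0, 0, 0],
  ],
  slide=[
    [-18, 6, 0],
    [0, 0, -5],
    [0, 0, -5],
    [0, 0, 0],
    [0, 0, 0],
  ],
  gripper=[55, 55, 55, 55, 55],
)

```text
clock: 20.53
eef_pos: [431.9, -134.3, 102.0]
tool_rot: [-3.119, 0.003, 0.749]
force: [0.9, 0.2, 0.5]
width: 54.9
```

```bash
python3 - <<'E'
from h import *
im,d,W=look('wrist','w7'); parts(W,d)
E
```

```text
t 20.5333 tcp [ 431.9 -134.3  102. ] rpy [-178.7    0.2   42.9] w 54.91621771582339
px [484  14] ctr [489.8  60.1] size [18.4 49.3] long axis 148 zmax 20.7
px [249 167] ctr [ 442.3 -132.8] size [27.7 52.9] long axis 135 zmax 31.3
```

Request:
arm_command(
  rot=[
    [-0.9, -0.9, 2.6],
    [0, 0, 0],
    [0, 0, 0],
    [0, 0, 0],
    [0, 0, 0],
  ],
  slide=[
    [8, 1, -20],
    [0, 0, -30],
    [0, 0, -12],
    [0, 0, -2],
    [0, 0, 0],
  ],
  gripper=[55, 55, 55, 55, 55],
)

```text
clock: 21.0
eef_pos: [443.4, -133.9, 34.9]
tool_rot: [3.14, -0.001, 0.803]
force: [-0.2, 0.2, -0.4]
width: 55.0
```

Request:
arm_command(
  rot=[
    [0, 0, 0],
    [0, 0, 0],
    [0, 0, 0],
    [0, 0, 0],
  ],
  slide=[
    [-1, 1, -14],
    [0, 0, -10],
    [0, 0, -3],
    [0, 0, 0],
  ],
  gripper=[55, 55, 55, 55],
)

```text
clock: 21.33
eef_pos: [445.1, -133.5, 8.8]
tool_rot: [3.137, -0.005, 0.805]
force: [0.7, 0.4, -0.6]
width: 55.1
```

Request:
arm_command(
  rot=[
    [0, 0, 0],
    [0, 0, 0],
    [0, 0, 0],
    [0, 0, 0],
    [0, 0, 0],
  ],
  slide=[
    [-3, 0, -2],
    [0, 0, 0],
    [0, 0, 0],
    [0, 0, 0],
    [0, 0, 0],
  ],
  gripper=[55, 15, 15, 15, 15],
)

```text
clock: 21.75
eef_pos: [444.6, -134.4, 10.1]
tool_rot: [3.133, -0.008, 0.805]
force: [0.1, -0.0, 0.3]
width: 26.8
```

Request:
arm_command(
  rot=[
    [0, 0, 0],
    [0, 0, 0],
  ],
  slide=[
    [0, 0, 0],
    [0, 0, 0],
  ],
  gripper=[15, 15],
)

```text
clock: 21.92
eef_pos: [445.1, -134.7, 10.7]
tool_rot: [3.131, -0.009, 0.804]
force: [0.3, 0.2, -1.6]
width: 26.6
```

Request:
arm_command(
  rot=[
    [0, 0, 0],
    [0, 0, 0],
    [0, 0, 3],
    [0, 0, 4],
    [0, 0, 5],
  ],
  slide=[
    [0, 0, 20],
    [0, 0, 40],
    [8, 16, 35],
    [15, 30, 18],
    [17, 35, 5],
  ],
  gripper=[15, 15, 15, 15, 15],
)

```text
clock: 22.33
eef_pos: [478.2, -59.7, 130.8]
tool_rot: [3.14, 0.006, 1.007]
force: [1.4, 0.4, -1.8]
width: 26.9
```

Request:
arm_command(
  rot=[
    [0, 0, 5],
    [0, 0, 5],
    [0, 0, 5],
    [0, 0, 5],
    [0, 0, 5],
  ],
  slide=[
    [17, 36, 0],
    [17, 36, 0],
    [17, 36, 0],
    [17, 36, 0],
    [17, 36, 0],
  ],
  gripper=[15, 15, 15, 15, 15],
)

```text
clock: 22.75
eef_pos: [566.7, 124.7, 134.8]
tool_rot: [3.133, 0.008, 1.458]
force: [0.9, -0.2, -1.6]
width: 26.2
```

Request:
arm_command(
  rot=[
    [0, 0, 3],
    [0, 0, 2],
    [0, 0, 0],
    [0, 0, 0],
    [0, 0, 0],
  ],
  slide=[
    [17, 34, 0],
    [17, 32, 0],
    [10, 18, 0],
    [0, 0, 0],
    [0, 0, 0],
  ],
  gripper=[15, 15, 15, 15, 15],
)

```text
clock: 23.17
eef_pos: [611.7, 225.4, 134.0]
tool_rot: [3.135, -0.001, 1.565]
force: [0.1, 0.3, -0.8]
width: 26.9
```

Request:
arm_command(
  rot=[
    [0, 0, 0],
    [0, 0, 0],
    [0, 0, 0],
    [0, 0, 0],
    [0, 0, 0],
  ],
  slide=[
    [6, -3, -30],
    [0, 0, -35],
    [0, 0, -28],
    [0, 0, -5],
    [0, 0, 0],
  ],
  gripper=[15, 15, 15, 15, 15],
)

```text
clock: 23.58
eef_pos: [616.8, 216.7, 34.0]
tool_rot: [3.134, 0.003, 1.562]
force: [0.1, 0.9, -0.0]
width: 26.4
```

Request:
arm_command(
  rot=[
    [0, 0, 0],
    [0, 0, 0],
    [0, 0, 0],
    [0, 0, 0],
  ],
  slide=[
    [0, 0, -10],
    [0, 0, -8],
    [0, 0, 0],
    [0, 0, 0],
  ],
  gripper=[15, 15, 15, 15],
)

```text
clock: 23.92
eef_pos: [618.4, 214.5, 18.2]
tool_rot: [3.131, 0.003, 1.559]
force: [0.5, 0.2, -1.0]
width: 26.9
```

Request:
arm_command(
  rot=[
    [0, 0, 0],
    [0, 0, 0],
    [0, 0, 0],
    [0, 0, 0],
  ],
  slide=[
    [0, 5, -3],
    [0, 0, -2],
    [0, 0, 0],
    [0, 0, 0],
  ],
  gripper=[15, 15, 15, 15],
)

```text
clock: 24.25
eef_pos: [620.2, 221.4, 15.8]
tool_rot: [3.126, 0.001, 1.559]
force: [-0.4, -0.2, -0.9]
width: 26.7
```

Request:
arm_command(
  rot=[
    [0, 0, 0],
    [0, 0, 0],
    [0, 0, 0],
    [0, 0, 0],
    [0, 0, 0],
  ],
  slide=[
    [0, 0, -2],
    [0, 0, -1],
    [0, 0, 0],
    [0, 0, 0],
    [0, 0, 20],
  ],
  gripper=[15, 15, 42, 42, 42],
)

```text
clock: 24.67
eef_pos: [618.4, 220.6, 30.2]
tool_rot: [3.13, 0.003, 1.56]
force: [-0.6, -0.0, -0.1]
width: 42.1
```

Request:
arm_command(
  rot=[
    [0, 0, 0],
    [0, 0, 0],
    [0, 0, 0],
    [0, 0, 0],
    [0, 0, 0],
  ],
  slide=[
    [0, 0, 40],
    [0, 0, 40],
    [-20, 0, 30],
    [-20, 0, 20],
    [0, 0, 0],
  ],
  gripper=[42, 42, 42, 42, 42],
)

```text
clock: 25.08
eef_pos: [577.5, 221.4, 166.9]
tool_rot: [3.129, 0.001, 1.559]
force: [-0.8, -0.3, -0.5]
width: 42.5
```

Request:
arm_command(
  rot=[
    [0, 0, 0],
    [0, 0, 0],
    [0, 0, 0],
    [0, 0, 0],
    [0, 0, 0],
  ],
  slide=[
    [-35, 0, 20],
    [-35, 0, 20],
    [-30, 0, 0],
    [-10, 0, 0],
    [0, 0, 0],
  ],
  gripper=[42, 42, 42, 42, 42],
)

```text
clock: 25.5
eef_pos: [467.8, 220.0, 205.6]
tool_rot: [3.126, 0.0, 1.556]
force: [0.8, -0.5, -0.2]
width: 42.0
```

```bash
python3 - <<'E'
from h import *
im,d,W=look('wrist','w8')
im2,d2,W2=look('scene','s8')
save(cv2.resize(im2[190:345,110:430],None,fx=2.5,fy=2.5,interpolation=cv2.INTER_CUBIC),'s8c')
# part heights/centres over clear floors
for n,x,y in(('jack',639,-223),('plug',619,-112),('terminal',628,1),('gland',619.5,110.5),('arrester',619.5,221)):
  for t,WW,dd in(('wrist',W,d),('scene',W2,d2)):
    m=(abs(WW[...,0]-x)<34)&(abs(WW[...,1]-y)<40)&(WW[...,2]>10)&(dd>0)
    q=WW[m]
    if len(q)>20: print(n,t,len(q),'rel ctr',((q.min(0)+q.max(0))/2-[x,y,0])[:2].round(1),'zmax',np.percentile(q[:,2],98).round(1),'size',np.ptp(q,0).round(0))
E
```

```text
t 25.5 tcp [467.8 220.  205.6] rpy [179.1   0.   89.2] w 42.03041393869855
t 25.55 tcp [468.8 220.  205.4] rpy [179.1  -0.   89.1] w 41.590401247282486
jack scene 204 rel ctr [-1.3  0.3] zmax 29.0 size [38. 19. 22.]
plug wrist 423 rel ctr [-1.3  8.9] zmax 24.3 size [48. 16. 15.]
plug scene 240 rel ctr [-1.5  3.2] zmax 26.2 size [48. 22. 18.]
terminal wrist 538 rel ctr [-4.2 -1.6] zmax 20.0 size [43. 20. 11.]
terminal scene 180 rel ctr [-3.7 -3.6] zmax 21.2 size [43. 16. 12.]
gland wrist 419 rel ctr [-8.  -2.7] zmax 36.4 size [31. 28. 27.]
gland scene 423 rel ctr [ -1.6 -12.6] zmax 38.4 size [65. 54. 30.]
arrester wrist 782 rel ctr [-0.6  2.6] zmax 32.3 size [54. 28. 23.]
arrester scene 341 rel ctr [-3.1  6.9] zmax 33.5 size [62. 42. 24.]
```

View pics/s8c.png

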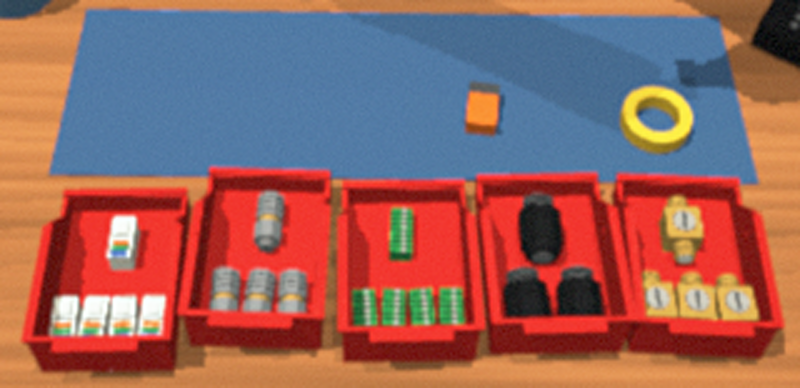

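View pics/w8.png

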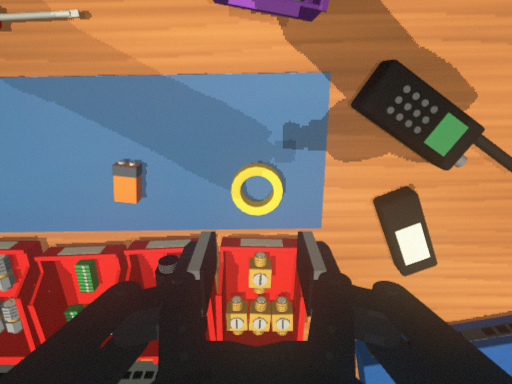

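All five parts lie flat in their own bins in front of the stock, and the arm is clear, so I'm handing the job in.

```bash
python3 - <<'E'
from h import *
print(ctrl.finish_job(), telemetry.read_state()['clock'])
E
```

```text
the job is handed in; nothing more can be done
the job is handed in; nothing more can be done
```

All five parts are released and lying flat in their own red bins, in front of the stock. I handed the job in at about 25.6 s of the 112 s allowed. The orange battery, yellow tape and purple look-alike bins were not touched.

- **Last checks:** The final scene and wrist pictures show each part in the right bin. Heights and centres fit lying flat near the middle of the clear floor. The gripper was open and well above everything, and the wrist force readings stayed under about 2 N.
- **Camera disagreement:** The scene and side cameras differed by about 4–5 mm in x, so I averaged them. The wrist camera agreed with that average within about 1.5 mm in x, but read 2–4 mm high in y in its first view.
- **Height readings:** The scene camera's tops read 1–3 mm high. The jack read 29 mm against 26 mm expected, about the same excess it showed while lying on the mat.
- **Weaker checks:** For the gland and arrester, the scene camera's height filter also caught bin wall or stock, so its centres are unreliable. The gland was also partly hidden in the last wrist picture. For both parts I relied on the pictures and the release positions.

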